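# Clamp a camper table's telescopic leg at its length mark

## Robot

A 7-joint arm with a two-finger parallel gripper is mounted at the origin on the work surface. World frame = base frame: x ahead of the robot, y to its left, z up, the work surface at z = 0. Lengths are in mm, angles in rad, forces in N, time in s.
With the tool pointing down it reaches from about 400 to 875 mm from the base axis. Payload 4.4 kg.
Tool frame: the origin (TCP) lies between the finger pads; the fingertips stand ctrl.tip_reach ahead of it and the grasp point (between the pads) lies 8 mm behind it (ctrl.tip_reach is the distance from the TCP to the fingertips, in mm); z points along the fingers, y is the direction in which the jaws open and shut (so a half turn about z gives the same grasp; the last joint's range is limited). The gripper opens to 85 mm and grips with 20 to 120 N. Pads are 22 mm wide; open, the fingers measure 114 mm over their backs; the gripper's body (76 mm by 85 mm) begins 54 mm behind the grasp point. The pads swing forward as they close: fully open they stand 13 mm farther back than shut.
Start: joints at [1.093, 0.628, 0.038, 1.517, -0.027, 0.996, -0.02], TCP at [260.198, -595.664, 204.013] pointing down, gripper open.
Joint ranges: [-3.06, 3.06], [-0.37, 2.12], [-1.25, 1.32], [0.18, 2.47], [-1.1, 4.24], [0.23, 1.98], [-2.94, 2.94]. Speed limits (rad/s): [2.57, 2.57, 3.14, 3.14, 3.14, 3.14, 3.14].

## Interface

Orientations are given as [roll, pitch, yaw] about the fixed x, y, z axes, in that order (R = Rz(yaw) Ry(pitch) Rx(roll)).
In Python, from cell import status, viewer, order, ctrl gives the robot as it stands.
- The arm moves only by the tool play_rows, never from a script. Its argument "series" is a list of rows, each a list of 5 numbers: the shift along the tool's x, y, z in cm, then the turn about the tool's z in degrees, then the closure, from 0 (fully open) to 1 (shut). In form: [[x, y, z, yaw, gripper], ...]. A call has 1 to 8 rows; each row is the pose to reach, as a shift and turn from the pose commanded when the call began, along the tool's axes at that moment; what a row does not reach only later rows make up. A row lasts 1/10 s, in which the tool goes at most 50 mm and 8.59 degrees, less where a joint would pass 70% of its speed; a pose out of reach is approached as far as the arm can. A call with a gripper value outside its range is refused whole. The fingers move at their own pace and stop on an object; the grip force is fixed at half the most. Time passes only in rows, so rows that repeat a pose let the fingers close. It gives the time, the measured TCP pose, the force and the opening at its end, in the units of the state.
- status.read_state(): the state, without advancing time (a new reading comes with each control period).
- viewer.get_image(name): name is "side" or "top" or "wrist"; returns a dict with "img" (420x560x3 uint8, red, green, blue), "vfov" (degrees; the focal length in pixels is half the picture's height over the tangent of half this angle, whatever the lens; pixels are square), "cx", "cy" (the principal point, pixels), "rvec" (rotation vector, rad) and "tvec" (3), from world to camera coordinates, as OpenCV has them; the wrist camera has in their place "tool_from_camera" (4x4, takes a point from camera to tool coordinates, whose origin is the TCP and whose axes are the flange's). Camera axes: x right, y down, z forward; pixel columns grow to the right and rows downward; lengths in mm; the calibration is good to about 2 mm. A picture is of the moment at which its call begins: read the wrist's pose just before it. There is no depth.
- order.finish_job(): hands the job in, once; it reports no verdict.
The state is a dict: "clock": time; "qpos": joint angles; "qd": joint speeds; "tau": joint torques, N m; "eef_pos": TCP position; "tool_rot": TCP orientation; "force": force on the tool from outside, world axes, zero at the start; "torque": the same for the moment, N m; "width": finger opening in mm.
Only numpy, scipy, OpenCV 4.12 (cv2) and the standard library are available. Lean on these libraries where they do the work, as an engineer would, in place of code of your own. Each camera call takes 0.05 s, during which the arm holds its last target. There are 200 camera calls.

## Task

The fold-down van table lies face down with its telescopic leg along it. Push the thick sliding leg in against its gas spring, with the cam lever still open, until the mouth of its clamp housing meets the edge of the tape wound round the thin tube, and holding it there squeeze the cam lever fully closed against the leg. Finish while still holding: one finger pressing the lever, the other the opposite side of the thick tube; leave the fittings and tools lying about where they are.

Things in the scene. Friction and masses are not known exactly. Their poses are not given: they have to be found in the camera images.
- table_board: Plywood table top lying face down, fixed: 380 (its x) x 620 (its y) x 20 mm; origin at the centre of its lower face, on the worktop. The leg lies along x = 0, axis 58 mm above the origin, foot towards +y. A steel bracket 76 mm high (y = -0.27 m) holds the thin tube, 22 mm in diameter, that never moves; a saddle 42 mm wide at y = 0.135 m, as high as the axis, guides the thick leg.
- tape_mark: Band of black tape 12 mm wide round the thin tube: the length mark. Origin on the tube's axis at the edge of the tape that faces the thick leg; its y axis runs along the leg towards the foot (same directions as the board's). Seen only, nothing stops the leg there.
- leg_mouth (a point): Centre of the open mouth (front face) of the clamp housing, on the leg's axis. The leg is at the mark when this point coincides with the origin of tape_mark. At the start the leg is fully out, its mouth at board y = 0.01 m; it can go in as far as -0.11 m. A gas spring pushes it out with 5 to 8 N all the way, friction about 1 N: let go before clamping, it runs out again.
- lower_leg: Thick sliding leg with its clamp; origin at the mouth, y along the leg towards the foot, x to the lever's side, z up. Black clamp housing from y = 0 to 36 mm, 38 mm wide and high; on its -x side a bolt boss stands out to x = -28 mm (y 16 to 36 mm, 22 mm high). Behind it a plain grey tube 28 mm in diameter up to y = 255 mm, then a rubber foot 38 mm in diameter.
- leg_shoulder (a point): Point on the leg's axis at the housing's rear face, 36 mm behind the mouth. This face, with the boss's rear face flush in it, is the shoulder that the side of a finger beside the tube can push against to move the leg in (-y of lower_leg). The 70 mm of tube behind it are free for fingers on both sides, 24 mm clear below the tube.
- cam_lever: Aluminium cam lever on an upright pin at the housing's +x side; origin at the pin, at x = 24.5, y = 26, z = 0 mm in lower_leg's frame. Bar 6 mm thick, 16 mm high, centred at axis height, reaching 68 mm from the pin along its own y, the last 12 mm bent slightly outwards; outer face 3 mm outside the line from pin to tip. Closed, it lies along the tube, outer face 27.5 mm from the leg's axis.
- lever_tip (a point): End of the lever's bar on its middle line, 66 mm from the pin. Lever angle = angle between the y axes of cam_lever and lower_leg: 0 closed; open to the side, 0.42 to 0.60 rad, at the start, and stays where left. Below 0.38 the cam presses on the thin tube; past its dead point at 0.1 it stays closed and clamps. Takes at most 0.2 N m (9 N at 22 mm from the pin), squeezed against the tube's -x side.
- manifold: Brass manifold lying on the board, 150 x 43 x 26 mm; leave alone. Origin at the centre of its underside.
- tape_measure: Black and yellow tape measure lying flat on the board, 75 x 64 x 37 mm; leave alone.
- screwdriver: Screwdriver, 190 mm, lying on the board; leave alone.
- tee_fitting: Brass T-piece, 56 x 42 x 21 mm, lying on the board; leave alone.
- water_pump: Water pump on a rubber base, 165 x 124 x 90 mm, standing on the worktop to the left; leave alone.
- pressure_vessel: Blue pressure vessel lying on two feet, 208 x 110 x 117 mm, on the worktop to the right; leave alone.
- spanner: Steel spanner, 140 mm, on the worktop to the right; leave alone.
- strainer: Upright strainer with a clear bowl, 74 mm in diameter and 105 mm high with two side spouts, on the worktop to the left; leave alone.

How it is judged:
By the outcome, as a careful person would: the job done as asked, in the order asked, and still so for the second after the job is handed in, while the arm keeps its last pose, push and grip.
It also fails if it takes over 34 s, if anything falls off the work surface, if the arm or the gripper's body presses on something with over 40 N, if the wrist force passes 120 N, or if a joint passes its speed limit or range.

## Working session

There is one attempt and no reset: what is moved stays moved. The work goes in short steps, Python scripts to look and compute and a tool call to move; the robot and the scene stay as the last step left them, time stands still between calls to the robot, and variables do not carry over. Pictures are saved under pics/ and viewed, about 8 in all and at most 12, crops included, and the job is handed in when it is done.

Besides the shell and the picture viewer there is one more tool, called after "Request:" in YAML: its name, and indented under it one key for each argument. play_rows: Moves the arm, as the interface text tells. Its arguments: {"type":"object","properties":{"series":{"type":"array","items":{"type":"array","items":{"type":"number"}}}},"required":["series"]}

```bash
mkdir -p pics; cat > h.py <<'E'
import numpy as np, cv2
from cell import status, viewer, order, ctrl
from scipy.spatial.transform import Rotation as R
def K(d):
    f=210/np.tan(np.radians(d['vfov'])/2); return np.array([[f,0,d['cx']],[0,f,d['cy']],[0,0,1]])
def ext(d):
    if 'rvec' in d:
        Rm=cv2.Rodrigues(np.array(d['rvec'],float))[0]; return Rm.T, -Rm.T@np.array(d['tvec'],float).ravel()
    s=d['state']; Rt=R.from_euler('xyz',s['tool_rot']).as_matrix(); T=np.array(d['tool_from_camera'])
    return Rt@T[:3,:3], Rt@T[:3,3]+np.array(s['eef_pos'])
def snap(n,fn=None):
    s=status.read_state(); d=dict(viewer.get_image(n)); d['state']=s
    if fn: cv2.imwrite('pics/'+fn,d['img'][:,:,::-1])
    return d
def ray(d,uv):
    Rc,c=ext(d); v=Rc@np.linalg.inv(K(d))@np.array([uv[0],uv[1],1.]); return c,v/np.linalg.norm(v)
def onplane(d,uv,z):
    c,v=ray(d,uv); return c+v*(z-c[2])/v[2]
def proj(d,p):
    Rc,c=ext(d); q=K(d)@(Rc.T@(np.array(p,float)-c)); return q[:2]/q[2]
E
python3 - <<'E'
from h import *
import pickle
print(status.read_state(), ctrl.tip_reach)
for n in ['top','side']:
    d=snap(n,n+'0.png'); pickle.dump(d,open(n+'0.pkl','wb')); print(n,d['vfov'],ext(d),d['cx'],d['cy'])
E
```

```text
{'clock': 0.0, 'qpos': array([ 1.09319116,  0.62930797,  0.03844887,  1.51840436, -0.02704567,
        0.99623871, -0.02000056]), 'qd': array([ 0.00156442,  0.00245445, -0.00034405,  0.00023901,  0.00031531,
        0.00026945,  0.00013647]), 'tau': array([-9.78462231e-05, -5.63403189e+01,  1.22618482e+00, -1.93445671e+01,
        1.10363035e-02,  1.05649960e-02, -4.28250544e-06]), 'eef_pos': array([ 259.93819507, -595.02942963,  203.10231731]), 'tool_rot': array([-3.13975187e+00, -1.15123891e-05,  4.11773324e-01]), 'force': array([-0.93966439, -0.35514195,  0.13146498]), 'torque': array([-0.00894523,  0.02168086, -0.02393451]), 'width': 85.07912152449002} 11.0
top 57.832313908478895 (array([[-0.01055135, -0.99779919,  0.06546325],
       [-0.99982899,  0.00953315, -0.01584674],
       [ 0.01518779, -0.06561926, -0.99772914]]), array([ 503.8624511 ,    3.95935258, 1215.45264022])) 284.1712739074678 208.68801359648862
side 43.209550179512696 (array([[-0.93394948, -0.2383929 ,  0.26628405],
       [-0.35717677,  0.59593153, -0.71922901],
       [ 0.01277203, -0.76683404, -0.64171835]]), array([ 111.61246738, 1282.3053892 , 1225.51582396])) 284.25980790518224 214.40126326452526
```

View pics/top0.png

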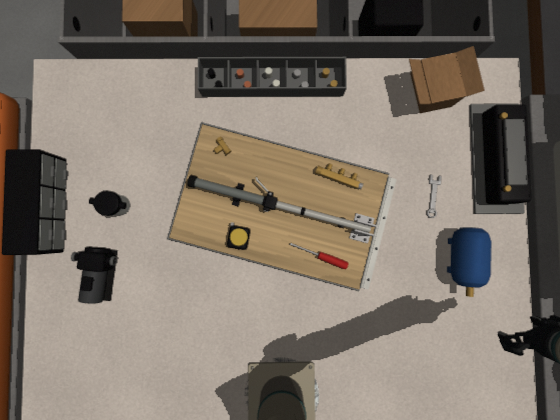

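View pics/side0.png

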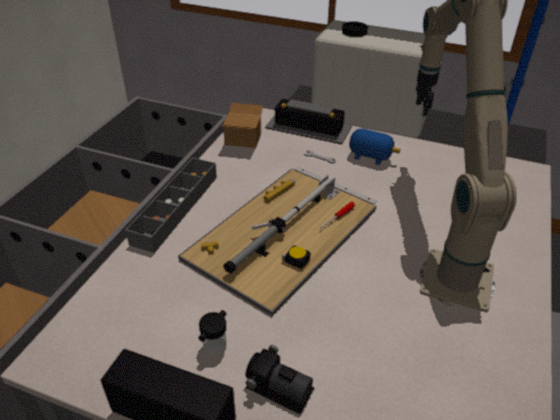

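The top view shows the leg running from the foot (192,181) to the bracket (372,230). The housing is near (270,202), the tape near (303,211), and the open lever is up at (258,183). I'll fit the board next, then fetch the wrist camera.

```bash
cat > b.py <<'E'
from h import *
import pickle
d=pickle.load(open('top0.pkl','rb')); im=d['img']
hsv=cv2.cvtColor(im,cv2.COLOR_RGB2HSV)
m=((hsv[:,:,0]>10)&(hsv[:,:,0]<25)&(hsv[:,:,1]>90)&(hsv[:,:,2]>90)).astype(np.uint8)*255
m[:115]=0; m[300:]=0; m[:,:160]=0; m[:,400:]=0
m=cv2.morphologyEx(m,cv2.MORPH_OPEN,np.ones((3,3)))
pts=cv2.findNonZero(m)
P=np.array([onplane(d,p[0],20)[:2] for p in pts],np.float32)
r=cv2.minAreaRect(P); print(r); print(cv2.boxPoints(r))
for n,uv in dict(foot=(192,181),brk=(372,230),tape=(303,211),hous=(270,202),lev=(258,183)).items(): print(n,onplane(d,uv,58).round(1))
s=status.read_state(); print(R.from_euler('xyz',s['tool_rot']).as_matrix().round(3))
w=snap('wrist'); print(w['tool_from_camera'],w['vfov'])
E
python3 b.py
```

```text
((592.4003295898438, -0.05133056640625), (613.0029907226562, 372.779296875), 74.20037078857422)
[[ 329.60013 -244.22409]
 [ 688.2958  -345.7222 ]
 [ 855.20056  244.12143]
 [ 496.50488  345.61954]]
foot [667.3 266.3  58. ]
brk [ 512.1 -281.7   58. ]
tape [572.2 -71.8  58. ]
hous [600.7  28.6  58. ]
lev [659.4  64.9  58. ]
[[ 0.916  0.4   -0.001]
 [ 0.4   -0.916  0.002]
 [-0.    -0.002 -1.   ]]
[[-3.67452549e-04 -9.64503418e-01 -2.64070108e-01  6.68262981e+01]
 [ 9.99999903e-01 -4.18641856e-04  1.37573271e-04 -1.11327192e+00]
 [-2.43240690e-04 -2.64070032e-01  9.64503478e-01 -1.70584880e+02]
 [ 0.00000000e+00  0.00000000e+00  0.00000000e+00  1.00000000e+00]] 70.43915340744127
```

Request:
play_rows:
  series:
    - [3.4,-2.58,0,-3,0]
    - [6.8,-5.16,0,-6,0]
    - [10.2,-7.74,0,-9,0]
    - [13.6,-10.3,0,-12,0]
    - [17,-12.9,0,-15,0]
    - [20.4,-15.5,0,-18,0]
    - [23.8,-18,0,-21,0]
    - [27.1,-20.6,0,-25,0]

```text
clock: 0.95
eef_pos: [426.8, -296.8, 204.0]
tool_rot: [3.141, -0.0, 0.851]
force: [0.5, 0.2, -0.3]
width: 85.4
```

```bash
cat > st.py <<'E'
from h import *
s=status.read_state(); ux=np.array([.962,-.272,0]); uy=np.array([.272,.962,0])
print({k:np.round(s[k],3) for k in ['clock','qpos','eef_pos','tool_rot','force','width']})
import sys
if len(sys.argv)>1:
    t=np.array(eval(sys.argv[1]),float); Rt=R.from_euler('xyz',s['tool_rot']).as_matrix()
    print('tool shift mm',(Rt.T@(t-s['eef_pos'])).round(1),'yaw deg',np.degrees(s['tool_rot'][2]).round(2))
E
python3 st.py "[592,0,160]"
```

```text
{'clock': np.float64(0.95), 'qpos': array([ 0.624,  0.443, -0.1  ,  1.876,  0.058,  0.825, -0.226]), 'eef_pos': array([ 426.755, -296.799,  203.991]), 'tool_rot': array([ 3.141, -0.   ,  0.851]), 'force': array([ 0.525,  0.184, -0.297]), 'width': np.float64(85.358)}
tool shift mm [332.1 -71.5  44. ] yaw deg 48.74
```

Request:
play_rows:
  series:
    - [4.2,-0.9,0.5,-3.5,0]
    - [8.3,-1.8,1,-7,0]
    - [12.5,-2.7,1.5,-10.5,0]
    - [16.6,-3.6,2,-14,0]
    - [20.8,-4.5,2.5,-17.5,0]
    - [25,-5.4,3,-21,0]
    - [29.1,-6.3,4,-24,0]
    - [33.2,-7.15,4.4,-25.5,0]

```text
clock: 1.75
eef_pos: [592.0, -0.6, 159.0]
tool_rot: [-3.14, 0.001, 1.295]
force: [0.8, 0.3, 0.3]
width: 85.3
```

```bash
python3 st.py "[592,0,160]"; python3 - <<'E'
from h import *
import pickle
d=snap('wrist','w1.png'); pickle.dump(d,open('w1.pkl','wb'))
E
```

```text
{'clock': np.float64(1.75), 'qpos': array([ 0.092,  0.604, -0.218,  1.727,  0.167,  0.831, -0.477]), 'eef_pos': array([592.011,  -0.616, 159.002]), 'tool_rot': array([-3.140e+00,  1.000e-03,  1.295e+00]), 'force': array([0.755, 0.34 , 0.317]), 'width': np.float64(85.25)}
tool shift mm [ 0.6 -0.2 -1. ] yaw deg 74.19
```

View pics/w1.png

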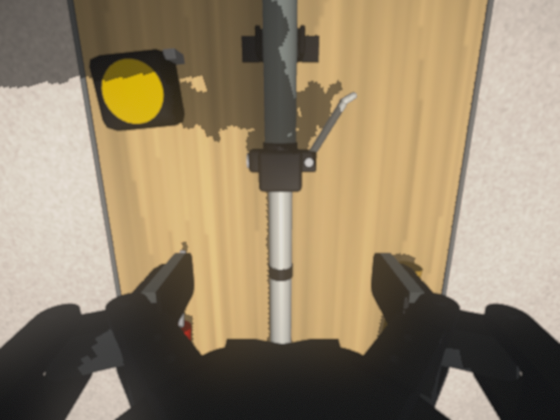

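The wrist view shows the tape at rows 267–279 near column 281 and the housing's front top edge at about row 191. The lever runs from (309,162) to (350,96), open to the right (board +x). I'll measure these.

```bash
cat > m1.py <<'E'
from h import *
import pickle
d=pickle.load(open('w1.pkl','rb')); g=cv2.cvtColor(d['img'],cv2.COLOR_RGB2GRAY).astype(float)
def cross(v,a,b):
    s=v[a:b]; t=(s.max()+s.min())/2; return [a+i+(t-s[i])/(s[i+1]-s[i]) for i in range(len(s)-1) if (s[i]-t)*(s[i+1]-t)<0]
p=g[:,277:286].mean(1)
mo=cross(p,180,205); t1=cross(p,258,273); t2=cross(p,273,288); print(mo,t1,t2)
# tube axis edges at rows
gx=d['img'].astype(float)
for r in (215,240):
    print(r,g[r,262:302].astype(int))
C=np.array([592.4,0.,0]); ux=np.array([.962,-.272,0]);uy=np.array([.272,.962,0])
f=lambda p:((p-C)@ux,(p-C)@uy,p)
for n,uv,z in [('mouth',(281,mo[0]),77),('tapeNear',(281,t1[0]),69),('tapeFar',(281,t2[-1]),69),('pin',(309,162),66),('tip',(350,96),66),('axis a',(281.5,215),69),('axis b',(280.5,330),69),('foot-side',(279.5,20),72),('meas',(170,128),57)]:
    print(n,[np.round(q,1) for q in f(onplane(d,uv,z))])
E
python3 m1.py
```

```text
[np.float64(191.37214611872147)] [np.float64(269.11785714285713)] [np.float64(280.5269058295964)]
215 [175 175 175 165 149 129 115 119 136 153 166 175 182 186 191 197 206 217
 221 221 217 213 204 197 192 187 179 168 155 148 154 166 173 176 178 179
 179 179 179 177]
240 [177 177 175 164 140 116 107 116 132 149 164 174 181 187 192 197 205 215
 220 220 217 213 205 197 192 186 178 167 156 152 160 168 174 176 178 179
 179 178 177 177]
mouth [np.float64(-2.0), np.float64(11.8), array([593.7,  11.9,  77. ])]
tapeNear [np.float64(-2.2), np.float64(-66.5), array([572.2, -63.4,  69. ])]
tapeFar [np.float64(-2.2), np.float64(-78.8), array([568.8, -75.2,  69. ])]
pin [np.float64(22.7), np.float64(35.8), array([624. ,  28.3,  66. ])]
tip [np.float64(55.6), np.float64(90.6), array([670.5,  72. ,  66. ])]
axis a [np.float64(-1.6), np.float64(-12.1), array([587.5, -11.2,  69. ])]
axis b [np.float64(-2.8), np.float64(-135.1), array([ 552.9, -129.3,   69. ])]
foot-side [np.float64(-2.9), np.float64(144.8), array([629. , 140.2,  72. ])]
meas [np.float64(-100.3), np.float64(64.8), array([513.5,  89.7,  57. ])]
```

Request:
play_rows:
  series:
    - [0.8,0.3,0,-8.5,0]
    - [1.7,0.5,0,-17,0]
    - [2.5,0.8,0,-25.5,0]
    - [3.4,1,0,-34,0]
    - [4.2,1.3,0,-42.5,0]
    - [5.1,1.5,0,-51,0]
    - [5.9,1.8,0,-59.5,0]
    - [6.7,2.05,0,-68,0]

```text
clock: 2.6
eef_pos: [630.1, 56.5, 159.8]
tool_rot: [-3.141, -0.0, 2.486]
force: [-0.8, 0.9, -0.1]
width: 85.3
```

```bash
python3 st.py "[629.9,58,160]"
```

```text
{'clock': np.float64(2.6), 'qpos': array([ 0.184,  0.701, -0.54 ,  1.604,  0.419,  0.954,  0.417]), 'eef_pos': array([630.1  ,  56.516, 159.775]), 'tool_rot': array([-3.141, -0.   ,  2.486]), 'force': array([-0.828,  0.854, -0.133]), 'width': np.float64(85.288)}
tool shift mm [ 1.1  1.1 -0.2] yaw deg 142.42
```

Request:
play_rows:
  series:
    - [0,0,0,-8.5,0]
    - [0,0,0,-17,0]
    - [0,0,0,-25.5,0]
    - [0,0,0,-34,0]
    - [0,0,0,-42.5,0]
    - [0,0,0,-51,0]
    - [0,0,0,-59.5,0]
    - [0,0,0,-68,0]

```text
clock: 3.4
eef_pos: [629.9, 56.1, 159.7]
tool_rot: [-3.141, -0.001, -2.611]
force: [-0.2, -0.1, 0.7]
width: 85.2
```

Request:
play_rows:
  series:
    - [0,0,0,-8.5,0]
    - [0,0,0,-17,0]
    - [0,0,0,-25.5,0]
    - [0,0,0,-34,0]
    - [0,0,0,-42,0]
    - [0,0,0,-44,0]
    - [0,0,0,-44,0]

```text
clock: 4.1
eef_pos: [629.9, 56.1, 159.5]
tool_rot: [3.141, -0.0, -1.849]
force: [-0.1, -0.4, -0.8]
width: 85.3
```

```bash
python3 st.py "[629.9,58,160]"; python3 - <<'E'
from h import *
import pickle
d=snap('wrist','w2.png'); pickle.dump(d,open('w2.pkl','wb'))
E
```

```text
{'clock': np.float64(4.1), 'qpos': array([ 0.418,  0.856, -1.029,  1.598,  0.787,  1.153,  2.066]), 'eef_pos': array([629.881,  56.146, 159.506]), 'tool_rot': array([ 3.141, -0.   , -1.849]), 'force': array([-0.087, -0.426, -0.805]), 'width': np.float64(85.283)}
tool shift mm [-1.8  0.5 -0.5] yaw deg -105.94
```

View pics/w2.png

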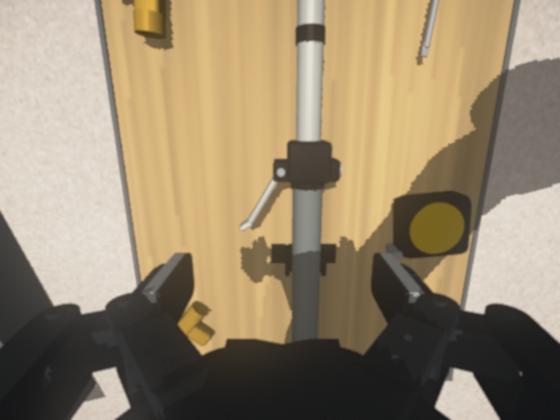

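```bash
cat > m2.py <<'E'
from h import *
import pickle,sys
d=pickle.load(open(sys.argv[1],'rb')); g=cv2.cvtColor(d['img'],cv2.COLOR_RGB2GRAY).astype(float)
s=d['state']; Rt=R.from_euler('xyz',s['tool_rot']).as_matrix()
def tl(uv,z): return (Rt.T@(onplane(d,uv,z)-s['eef_pos']))[:2].round(1)
for a in sys.argv[2:]:
    n,u,v,z=a.split(','); print(n,tl((float(u),float(v)),float(z)))
c=[int(x) for x in (306,312)]
p=g[:,304:315].mean(1)
print('rows 20-55',p[20:56].astype(int)); print('rows 130-150',p[130:152].astype(int))
for r in (100,215): print(r,g[r,280:335].astype(int))
E
python3 m2.py w2.pkl mouth,309,141,69 tapeN,310,42,69 tapeF,310,24,69 rear,309,187,77 pin,281,172,66 tip,247,228,66 tubeL,292,215,58 tubeR,321,215,58 meas,393,215,57
```

```text
mouth [53.2 23.6]
tapeN [129.6  22.6]
tapeF [142.2  22.3]
rear [14.6 23.8]
pin [26.  -0.4]
tip [-26.8 -32.4]
tubeL [-16.5  10. ]
tubeR [-16.5  37.7]
meas [-16.8 106.9]
rows 20-55 [212 211 196 157 105  73  69  70  70  70  70  71  70  71  71  71  71  71
  71  79 113 163 199 211 213 213 213 213 213 213 214 213 213 213 213 213]
rows 130-150 [209 209 208 208 208 208 208 208 208 203 182 139  92  68  68  70  71  71
  71  71  70  70]
100 [181 182 183 184 185 185 185 185 184 183 180 178 177 176 174 165 151 145
 154 167 178 187 194 199 202 208 214 218 220 221 220 216 211 204 198 194
 190 183 176 163 152 151 164 179 182 182 181 180 180 178 176 173 172 173
 174]
215 [184 185 185 185 186 187 187 186 185 183 179 166 140 115 109 117 121 126
 130 133 135 139 140 141 142 143 143 143 142 142 141 139 137 136 134 131
 128 123 118 112 111 127 150 162 164 166 166 168 169 173 175 177 178 180
 181]
```

The flipped wrist view shows the housing mouth at row 141, the tape edge at row 40.6 (77.4 mm apart, against 78.3 in the first view), the lever tip at (247,228), and nothing in the fingers' way. I'm descending now.

Request:
play_rows:
  series:
    - [0,0,3,-0.5,0]
    - [0,0,6,-0.5,0]
    - [0,0,8.5,-0.5,0]
    - [0,0,10.5,-0.5,0]
    - [0,0,11.7,-0.5,0]
    - [0,0,11.7,-0.5,0]

```text
clock: 4.75
eef_pos: [629.2, 56.4, 41.5]
tool_rot: [3.139, -0.001, -1.84]
force: [-0.2, 0.2, -0.1]
width: 85.4
```

```bash
python3 st.py; python3 - <<'E'
from h import *
import pickle
d=snap('wrist','w3.png'); pickle.dump(d,open('w3.pkl','wb'))
E
```

```text
{'clock': np.float64(4.75), 'qpos': array([ 0.373,  0.99 , -0.926,  1.677,  0.934,  0.98 ,  1.968]), 'eef_pos': array([629.241,  56.385,  41.544]), 'tool_rot': array([ 3.139e+00, -1.000e-03, -1.840e+00]), 'force': array([-0.228,  0.22 , -0.056]), 'width': np.float64(85.409)}
```

View pics/w3.png

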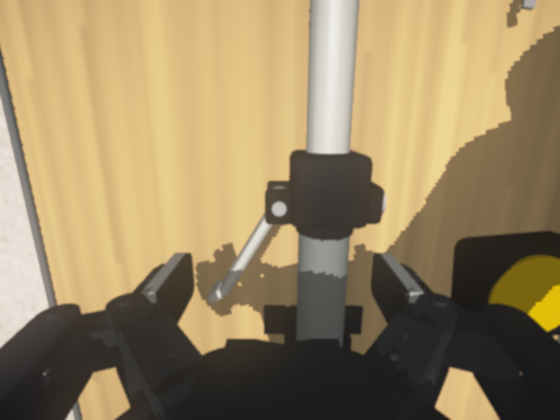

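The right finger sits clear behind the boss (382,205), and the lever lies between the fingers without touching. Next I start the push.

Request:
play_rows:
  series:
    - [0.3,0,0,0,0]
    - [0.6,0,0,0,0]
    - [1,0,0,0,0]
    - [1.5,0,0,0,0]
    - [2,0,0,0,0]
    - [2.5,0,0,0,0]
    - [3,0,0,0,0]
    - [3,0,0,0,0]

```text
clock: 5.6
eef_pos: [621.9, 26.4, 42.8]
tool_rot: [3.141, -0.001, -1.841]
force: [-0.0, -0.1, 0.8]
width: 85.2
```

```bash
cat > m3.py <<'E'
from h import *
import sys,pickle
fn=sys.argv[1]; s=status.read_state()
Rt=R.from_euler('xyz',s['tool_rot']).as_matrix()
print('t',s['clock'],'pos',s['eef_pos'].round(1),'F tool',(Rt.T@s['force']).round(1),'w',s['width'].round(1),'q',np.round(s['qpos'],2),'rot',np.round(s['tool_rot'],3))
d=snap('wrist',fn+'.png'); pickle.dump(d,open(fn+'.pkl','wb'))
g=cv2.cvtColor(d['img'],cv2.COLOR_RGB2GRAY).astype(float); c=int(sys.argv[2]) if len(sys.argv)>2 else 331
p=g[:260,c-4:c+5].mean(1)
e=[i+(142-p[i])/(p[i+1]-p[i]) for i in range(259) if (p[i]-142)*(p[i+1]-142)<0]
print('edges',[(round(r,1),'dn' if p[int(r)]>142 else 'up',(Rt.T@(onplane(d,(c,r),69)-s['eef_pos']))[:2].round(1).tolist()) for r in e])
E
python3 m3.py w4
```

```text
Traceback (most recent call last):
  File "m3.py", line 5, in <module>
    print('t',s['clock'],'pos',s['eef_pos'].round(1),'F tool',(Rt.T@s['force']).round(1),'w',s['width'].round(1),'q',np.round(s['qpos'],2),'rot',np.round(s['tool_rot'],3))
                                                                                             ^^^^^^^^^^^^^^^^
AttributeError: 'float' object has no attribute 'round'
```

```bash
sed -i "s/s\['width'\].round(1)/round(s['width'],1)/" m3.py; python3 m3.py w4
```

```text
t 5.6 pos [621.9  26.4  42.8] F tool [ 0.1 -0.  -0.8] w 85.2 q [ 0.43  0.98 -0.93  1.71  0.94  0.97  2.  ] rot [ 3.141e+00 -1.000e-03 -1.841e+00]
edges [(np.float64(14.2), 'dn', [111.9, 21.6]), (np.float64(46.0), 'up', [99.6, 22.1]), (np.float64(214.9), 'dn', [22.3, 25.4])]
```

View pics/w4.png

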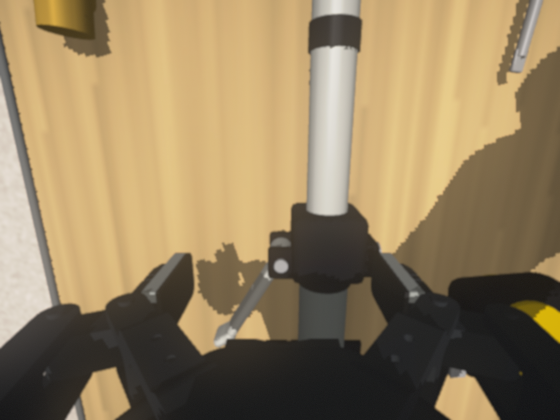

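The leg did not move: mouth is at row 215, tool x 22, exactly 31 mm nearer as the hand passed it, and force is zero. The finger passed the boss without touching, so I need to see where its tip really is.

```bash
python3 - <<'E'
from h import *
a=cv2.imread('pics/w4.png')[220:400,330:480]; b=cv2.imread('pics/w2.png')[220:400,330:480]
d=snap('side'); import pickle; pickle.dump(d,open('s1.pkl','wb'))
s=d['state']; u=proj(d,s['eef_pos']).astype(int); print(u)
c=np.ascontiguousarray(d['img'][u[1]-75:u[1]+25,u[0]-75:u[0]+75,::-1])
f=lambda i,w,h:cv2.resize(cv2.convertScaleAbs(i,alpha=1.8,beta=20),(w,h),interpolation=cv2.INTER_CUBIC)
o=np.zeros((600,800,3),np.uint8); o[:300,:250]=f(a,250,300); o[300:,:250]=f(b,250,300); o[:367,250:]=f(c,550,367)
t=snap('top');pickle.dump(t,open('t1.pkl','wb')); v=proj(t,s['eef_pos']).astype(int); print(v)
e=t['img'][v[1]-40:v[1]+20,v[0]-60:v[0]+80,::-1]; o[367:,250:]=f(e,550,233)
cv2.imwrite('pics/c5.png',o)
E
```

```text
[271 225]
[270 195]
```

View pics/c5.png

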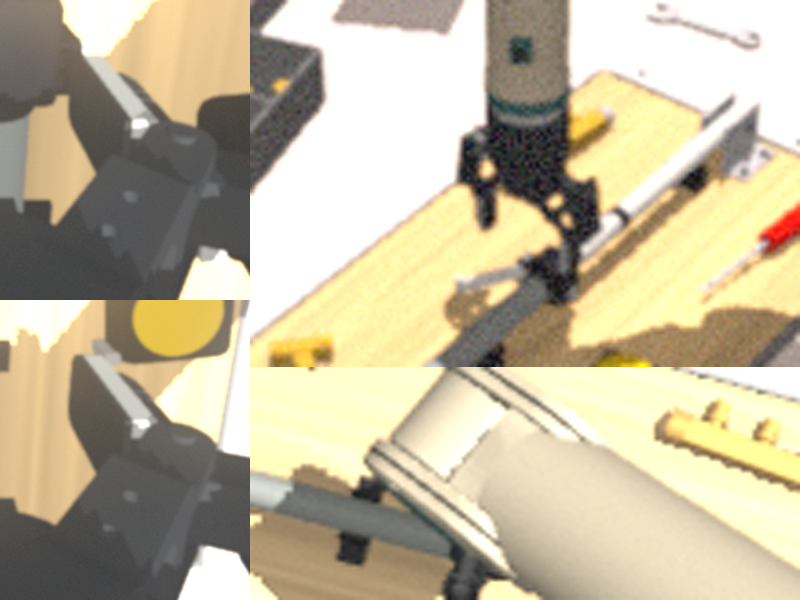

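```bash
python3 - <<'E'
from h import *
import pickle
d=pickle.load(open('s1.pkl','rb')); s=d['state']; Rt=R.from_euler('xyz',s['tool_rot']).as_matrix()
w=pickle.load(open('w4.pkl','rb'))
for y in (-42.5,-50,-57):
  for z in (0,-10,-20,-30,-40): print(y,z,proj(d,s['eef_pos']+Rt@np.array([0,y,z])).round(1), [proj(w,w['state']['eef_pos']+Rt@np.array([x,y,z])).round(0).tolist() for x in(11,-11)])
E
```

```text
-42.5 0 [261.6 220.4] [[211.0, 220.0], [213.0, 254.0]]
-42.5 -10 [261.5 218.2] [[206.0, 226.0], [209.0, 261.0]]
-42.5 -20 [261.5 216. ] [[202.0, 232.0], [205.0, 269.0]]
-42.5 -30 [261.4 213.7] [[197.0, 239.0], [200.0, 278.0]]
-42.5 -40 [261.4 211.4] [[191.0, 246.0], [194.0, 288.0]]
-50 0 [259.8 219.6] [[198.0, 220.0], [201.0, 254.0]]
-50 -10 [259.8 217.3] [[193.0, 226.0], [196.0, 261.0]]
-50 -20 [259.7 215.1] [[188.0, 232.0], [191.0, 269.0]]
-50 -30 [259.7 212.9] [[182.0, 239.0], [186.0, 278.0]]
-50 -40 [259.6 210.6] [[175.0, 246.0], [179.0, 288.0]]
-57 0 [258.2 218.8] [[186.0, 220.0], [189.0, 254.0]]
-57 -10 [258.2 216.5] [[181.0, 226.0], [184.0, 261.0]]
-57 -20 [258.1 214.3] [[175.0, 232.0], [179.0, 269.0]]
-57 -30 [258.1 212.1] [[168.0, 239.0], [172.0, 278.0]]
-57 -40 [258.  209.8] [[160.0, 246.0], [165.0, 288.0]]
```

Both cameras put the open fingertips about 40 mm behind the reported TCP, and the palm is farther back by a similar amount. So the tips (z≈83) passed over the 77 mm housing. I'll back off and go about 37 mm lower, watching the force.

Request:
play_rows:
  series:
    - [-1,0,0,0,0]
    - [-2,0,0,0,0]
    - [-3,0,0,0,0]
    - [-3,0,1,0,0]
    - [-3,0,2,0,0]
    - [-3,0,2.5,0,0]
    - [-3,0,2.5,0,0]

```text
clock: 6.45
eef_pos: [629.1, 55.7, 16.4]
tool_rot: [3.139, -0.002, -1.84]
force: [-0.8, -0.1, -0.1]
width: 85.6
```

```bash
python3 m3.py w5; python3 - <<'E'
from h import *
d=snap('side'); s=d['state']; u=proj(d,s['eef_pos']).astype(int); print(u,s['force'])
w=cv2.imread('pics/w5.png')
c=np.ascontiguousarray(d['img'][u[1]-75:u[1]+25,u[0]-75:u[0]+75,::-1])
f=lambda i,w,h:cv2.resize(cv2.convertScaleAbs(i,alpha=1.8,beta=20),(w,h),interpolation=cv2.INTER_CUBIC)
o=np.zeros((300,800,3),np.uint8); o[:,:400]=f(w,400,300); o[:267,400:]=f(c,400,267); cv2.imwrite('pics/c6.png',o)
E
```

```text
t 6.45 pos [629.1  55.7  16.4] F tool [0.3 0.7 0.1] w 85.6 q [ 0.36  1.02 -0.9   1.69  0.97  0.95  1.95] rot [ 3.139e+00 -2.000e-03 -1.840e+00]
edges [(np.float64(160.7), 'dn', [52.6, 20.0])]
[266 235] [0.26287934 0.08811514 0.88593213]
```

View pics/c6.png

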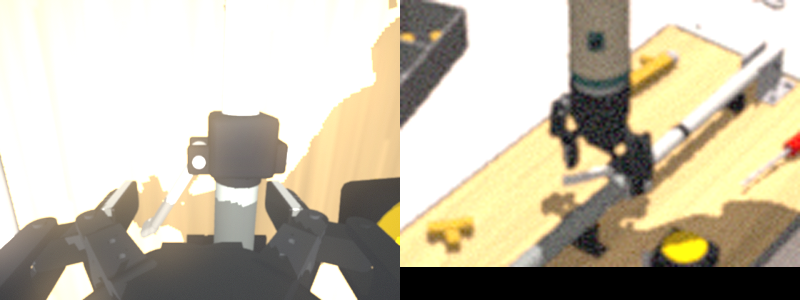

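The tips are still above lever height (about z 55) and there is no contact. I'm going 13 mm lower, then pushing gently.

Request:
play_rows:
  series:
    - [0,0,0.7,0,0]
    - [0,0,1.3,0,0]
    - [0,0,1.3,0,0]
    - [0.4,0,1.3,0,0]
    - [0.8,0,1.3,0,0]
    - [1.2,0,1.3,0,0]
    - [1.6,0,1.3,0,0]
    - [1.6,0,1.3,0,0]

```text
clock: 7.35
eef_pos: [626.5, 43.4, 5.3]
tool_rot: [-3.141, 0.005, -1.84]
force: [1.0, 5.0, -3.9]
width: 85.2
```

```bash
python3 m3.py w6
```

```text
t 7.35 pos [626.5  43.4   5.3] F tool [-5.   0.4  3.9] w 85.2 q [ 0.38  1.03 -0.89  1.71  0.99  0.92  1.95] rot [-3.141  0.005 -1.84 ]
edges [(np.float64(181.7), 'dn', [46.3, 18.4])]
```

Contact: 5 N against the push, and the leg has moved about 6 mm. I'll push on.

Request:
play_rows:
  series:
    - [0.8,0,0,0,0]
    - [1.6,0,0,0,0]
    - [2.4,0,0,0,0]
    - [3.2,0,0,0,0]
    - [4,0,0,0,0]
    - [4.8,0,0,0,0]
    - [5.5,0,0,0,0]
    - [5.5,0,0,0,0]

```text
clock: 8.2
eef_pos: [611.5, -9.5, 5.5]
tool_rot: [3.142, 0.005, -1.84]
force: [0.9, 5.0, -2.3]
width: 85.3
```

```bash
python3 m3.py w7 325
```

```text
t 8.2 pos [611.5  -9.5   5.5] F tool [-5.1  0.5  2.4] w 85.3 q [ 0.48  1.02 -0.89  1.75  1.    0.9   2.  ] rot [ 3.142  0.005 -1.84 ]
edges [(np.float64(101.7), 'dn', [73.8, 15.2]), (np.float64(137.4), 'up', [62.0, 15.7]), (np.float64(180.7), 'dn', [46.7, 16.2])]
```

View pics/w7.png

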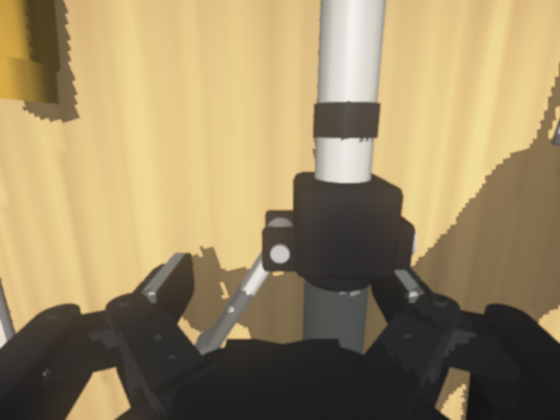

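The tape edge (row 137) is about 15 mm ahead of the mouth (row 181), and the lever is still open and untouched at (235,300). Next is the fine approach.

Request:
play_rows:
  series:
    - [0.4,0,0,0,0]
    - [0.8,0,0,0,0]
    - [1.1,0,0,0,0]
    - [1.3,0,0,0,0]
    - [1.3,0,0,0,0]
    - [1.3,0,0,0,0]

```text
clock: 8.85
eef_pos: [608.4, -20.8, 5.5]
tool_rot: [-3.141, 0.006, -1.839]
force: [1.1, 5.8, -2.7]
width: 85.2
```

```bash
python3 m3.py w8 346; python3 - <<'E'
from h import *
im=cv2.imread('pics/w8.png'); g=cv2.cvtColor(im,cv2.COLOR_BGR2GRAY)
print(g[120:190,342:351].mean(1).astype(int))
E
```

```text
t 8.85 pos [608.4 -20.8   5.5] F tool [-5.9  0.5  2.7] w 85.2 q [ 0.5   1.01 -0.89  1.76  1.    0.89  2.02] rot [-3.141  0.006 -1.839]
edges [(np.float64(137.8), 'dn', [61.9, 23.0]), (np.float64(171.9), 'up', [49.9, 23.7]), (np.float64(182.7), 'dn', [45.9, 23.9])]
[234 234 234 234 234 234 234 233 233 233 233 233 233 233 233 232 225 190
 128  87  79  80  79  79  78  78  77  77  76  76  76  75  74  74  74  74
  73  73  72  72  71  71  70  70  69  69  69  68  67  67  68  93 147 200
 224 228 228 228 227 228 227 222 186 121  68  53  53  54  54  55]
```

Request:
play_rows:
  series:
    - [0.2,0,0,0,0]
    - [0.4,0,0,0,0]
    - [0.42,0,0,0,0]
    - [0.42,0,0,0,0]
    - [0.42,0,0,0,0]

```text
clock: 9.4
eef_pos: [607.3, -24.5, 5.5]
tool_rot: [-3.141, 0.007, -1.839]
force: [1.4, 7.6, -2.7]
width: 85.3
```

```bash
python3 m3.py w9 346; python3 - <<'E'
from h import *
im=cv2.imread('pics/w9.png'); g=cv2.cvtColor(im,cv2.COLOR_BGR2GRAY)
print(g[135:195,342:351].mean(1).astype(int))
E
```

```text
t 9.4 pos [607.3 -24.5   5.5] F tool [-7.7  0.7  2.7] w 85.3 q [ 0.51  1.01 -0.89  1.76  1.    0.89  2.02] rot [-3.141  0.007 -1.839]
edges [(np.float64(149.0), 'dn', [58.0, 23.2])]
[233 233 233 232 232 232 232 232 232 232 232 232 227 202 144  95  77  75
  75  75  74  74  73  73  72  72  71  71  70  69  69  69  68  67  67  66
  65  65  64  64  63  63  62  62  61  61  60  59  56  53  51  52  51  51
  52  53  54  54  54  54]
```

The mouth now meets the tape edge within about 0.5 mm: the tape's far edge is at 58.0, minus 12.0 gives 46.0, and the mouth is at 45.9. I'll close in stages, shifting the hand so that the right pad stays just off the tube.

Request:
play_rows:
  series:
    - [0,0,0,0,0.1]
    - [0,0.3,0,0,0.15]
    - [0,0.5,0,0,0.2]
    - [0,0.7,0,0,0.25]
    - [0,0.95,0,0,0.3]
    - [0,0.95,0,0,0.3]

```text
clock: 10.05
eef_pos: [600.3, -22.4, 6.9]
tool_rot: [-3.137, 0.007, -1.839]
force: [2.3, 5.1, 3.3]
width: 59.9
```

```bash
python3 m3.py w10 337
```

```text
t 10.05 pos [600.3 -22.4   6.9] F tool [-5.5 -0.9 -3.2] w 59.9 q [ 0.51  1.   -0.89  1.79  1.01  0.88  2.  ] rot [-3.137  0.007 -1.839]
edges [(np.float64(148.6), 'dn', [58.0, 20.3])]
```

View pics/w10.png

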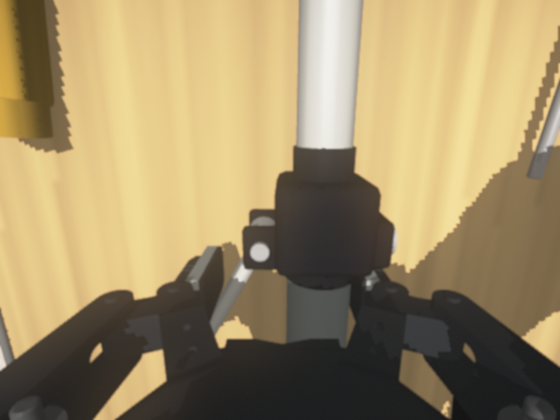

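The tape band (rows 148–172) butts against the housing and the right pad is at the tube. The lever is between the pads and still open. Now I squeeze it shut.

Request:
play_rows:
  series:
    - [0,0.25,0,0,0.35]
    - [0,0.45,0,0,0.4]
    - [0,0.65,0,0,0.45]
    - [0,0.85,0,0,0.5]
    - [0,0.9,0,0,0.55]
    - [0,0.9,0,0,0.6]

```text
clock: 10.7
eef_pos: [591.6, -19.3, 7.9]
tool_rot: [-3.137, 0.007, -1.838]
force: [1.5, 5.3, 11.4]
width: 39.5
```

```bash
python3 m3.py w11 314
```

```text
t 10.7 pos [591.6 -19.3   7.9] F tool [ -5.6  -0.1 -11.4] w 39.5 q [ 0.51  0.99 -0.89  1.81  1.02  0.86  1.98] rot [-3.137  0.007 -1.838]
edges [(np.float64(146.2), 'dn', [58.8, 12.1])]
```

```bash
python3 - <<'E'
from h import *
o=[]
for f in ('w9','w10','w11'):
    im=cv2.imread(f'pics/{f}.png'); c={'w9':346,'w10':324,'w11':308}[f]
    p=cv2.cvtColor(im,cv2.COLOR_BGR2GRAY)[:,c-3:c+4].mean(1); print(f,p[140:195].astype(int))
    o.append(cv2.convertScaleAbs(im[135:200,c-60:c+60],alpha=2.2))
a=cv2.resize(np.hstack(o),None,fx=2.2,fy=2.2,interpolation=cv2.INTER_CUBIC)
b=cv2.convertScaleAbs(cv2.resize(cv2.imread('pics/w11.png'),None,fx=.95,fy=.95),alpha=1.8)
h=np.zeros((600,800,3),np.uint8); h[:a.shape[0],:a.shape[1]]=a[:, :800]; h[150:150+b.shape[0],:b.shape[1]]=b
cv2.imwrite('pics/c12.png',h)
E
```

```text
w9 [233 233 233 232 232 232 232 228 202 143  94  77  76  75  75  74  74  74
  73  72  72  71  71  70  70  69  69  68  67  67  67  65  65  64  64  63
  63  62  62  61  61  60  59  56  53  51  51  51  51  52  53  54  54  54
  55]
w10 [234 234 234 234 234 234 231 216 166 109  80  77  77  77  76  76  75  75
  74  73  73  72  72  71  71  70  70  69  69  68  68  67  66  66  66  65
  65  64  63  63  63  61  58  55  54  53  53  53  54  55  56  56  56  57
  56]
w11 [228 228 228 228 225 208 160 106  79  76  75  75  75  74  74  73  73  72
  72  71  70  70  69  69  68  68  68  67  67  66  65  65  64  64  63  63
  62  62  80 120 149 139  96  59  52  54  54  54  55  55  56  56  57  56
  56]
```

View pics/c12.png

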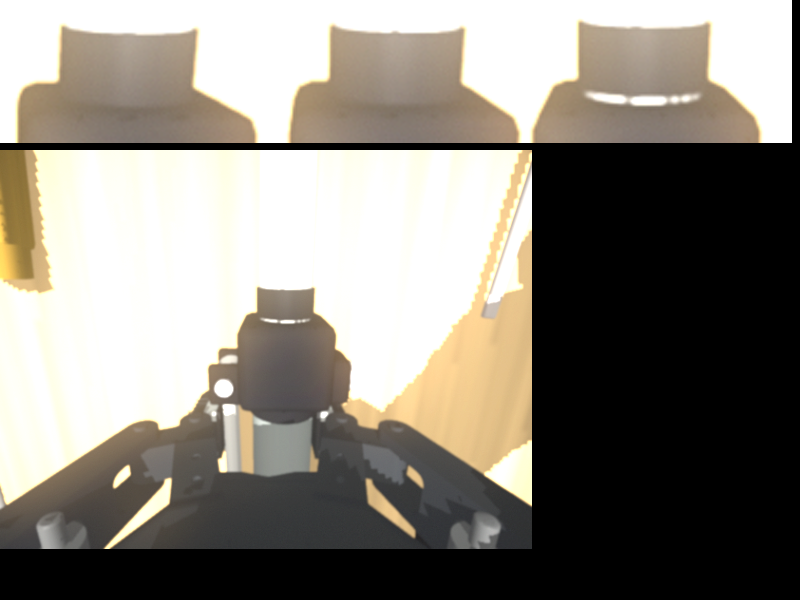

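The lever is in line with the tube now, but the last step let the leg creep out: a bright sliver at rows 178–182 is about a 1.4 mm gap. I'll work out the lever angle and whether it is already locked.

```bash
python3 - <<'E'
from h import *
import pickle
d=pickle.load(open('w11.pkl','rb'));s=d['state'];Rt=R.from_euler('xyz',s['tool_rot']).as_matrix()
g=cv2.cvtColor(d['img'],cv2.COLOR_RGB2GRAY)
for r in (290,305,320,332): print(r,g[r,228:280].tolist())
f=lambda u,v,z:(Rt.T@(onplane(d,(u,v),z)-s['eef_pos']))[:2].round(1)
print('pin',f(235.8,249.5,68)); 
E
```

```text
290 [53, 53, 53, 51, 49, 48, 53, 71, 97, 116, 122, 123, 123, 123, 122, 120, 118, 117, 115, 110, 104, 99, 96, 98, 103, 108, 109, 109, 110, 110, 110, 110, 110, 110, 111, 111, 108, 100, 88, 77, 75, 77, 82, 86, 88, 89, 90, 86, 83, 83, 83, 83]
305 [48, 50, 49, 49, 47, 45, 44, 53, 77, 102, 115, 120, 121, 122, 122, 120, 118, 116, 115, 112, 108, 101, 96, 94, 99, 103, 107, 109, 109, 109, 109, 109, 110, 110, 110, 110, 109, 103, 91, 79, 74, 76, 76, 77, 78, 79, 79, 80, 81, 81, 81, 82]
320 [52, 52, 49, 46, 48, 74, 123, 165, 173, 149, 124, 117, 118, 121, 121, 120, 119, 116, 115, 113, 111, 105, 99, 94, 95, 99, 105, 109, 108, 109, 109, 109, 109, 109, 109, 109, 108, 102, 90, 78, 74, 75, 75, 77, 77, 78, 79, 79, 80, 81, 81, 82]
332 [48, 71, 119, 170, 196, 203, 202, 201, 196, 176, 140, 117, 115, 117, 119, 120, 119, 117, 115, 113, 111, 107, 101, 96, 93, 96, 103, 107, 108, 108, 108, 108, 109, 109, 109, 108, 108, 106, 96, 80, 73, 73, 75, 76, 76, 78, 77, 78, 79, 80, 81, 81]
pin [ 18.1 -17.9]
```

The lever angle is about 0.0 rad, closed and past its dead point, with a gap of roughly 1 mm (0.6–1.4). I'll try a modest extra push while squeezing to take that up, watching the force.

Request:
play_rows:
  series:
    - [0.2,0,0,0,0.7]
    - [0.4,0,0,0,0.7]
    - [0.6,0,0,0,0.7]
    - [0.8,0,0,0,0.7]
    - [0.8,0,0,0,0.7]

```text
clock: 11.25
eef_pos: [589.6, -26.4, 7.9]
tool_rot: [-3.137, 0.009, -1.837]
force: [1.1, 7.1, 10.1]
width: 39.8
```

```bash
cat > m4.py <<'E'
import sys
from h import *
im=cv2.imread(f'pics/{sys.argv[1]}.png'); c=int(sys.argv[2])
p=cv2.cvtColor(im,cv2.COLOR_BGR2GRAY)[:,c-3:c+4].mean(1); print(p[135:195].astype(int))
E
python3 m3.py w12 308; python3 m4.py w12 308
```

```text
t 11.25 pos [589.6 -26.4   7.9] F tool [ -7.2   0.8 -10.1] w 39.8 q [ 0.52  0.99 -0.89  1.82  1.02  0.86  1.99] rot [-3.137  0.009 -1.837]
edges [(np.float64(167.0), 'dn', [51.3, 10.1])]
[226 226 226 226 226 226 226 226 226 225 225 225 225 225 225 225 225 225
 224 224 224 224 224 224 224 223 223 223 223 223 219 194 143  94  71  70
  69  69  69  68  67  67  67  66  65  65  63  61  59  58  58  59  59  59
  60  60  60  60  60  59]
```

That moved the leg about 7.5 mm, more than wanted: the arm is stiffer than I thought and the clamp slipped under the grip. The mouth is now about 5–6 mm over the tape, so I'll draw it back with the same grip and measure.

Request:
play_rows:
  series:
    - [-0.2,0,0,0,0.7]
    - [-0.4,0,0,0,0.7]
    - [-0.5,0,0,0,0.7]
    - [-0.5,0,0,0,0.7]

```text
clock: 11.7
eef_pos: [590.9, -21.9, 7.9]
tool_rot: [-3.137, 0.008, -1.837]
force: [1.3, 6.2, 10.6]
width: 39.9
```

```bash
python3 m3.py w13 307; python3 m4.py w13 307
```

```text
t 11.7 pos [590.9 -21.9   7.9] F tool [ -6.4   0.3 -10.6] w 39.9 q [ 0.51  0.99 -0.89  1.82  1.02  0.86  1.98] rot [-3.137  0.008 -1.837]
edges [(np.float64(154.0), 'dn', [56.1, 9.7])]
[229 229 229 229 229 229 229 229 228 228 228 228 228 228 227 228 227 223
 196 140  93  76  74  74  74  73  73  72  72  71  71  70  70  69  69  68
  67  67  66  66  65  64  64  64  63  62  60  58  56  56  56  56  57  57
  58  58  58  59  58  57]
```

The leg follows the hand exactly: tape far edge at 56.1, against 58.0 for contact. I'm backing off another 1.8 mm and squeezing fully.

Request:
play_rows:
  series:
    - [-0.1,0,0,0,0.8]
    - [-0.18,0,0,0,0.9]
    - [-0.18,0,0,0,1]
    - [-0.18,0,0,0,1]
    - [-0.18,0,0,0,1]

```text
clock: 12.25
eef_pos: [591.3, -20.3, 7.9]
tool_rot: [-3.137, 0.008, -1.837]
force: [1.1, 6.2, 11.7]
width: 39.6
```

```bash
python3 m3.py w14 307; python3 m4.py w14 307; python3 - <<'E'
import cv2
g=cv2.imread('pics/w14.png',0)
for r in (290,332): print(r,g[r,228:280].tolist())
E
```

```text
t 12.25 pos [591.3 -20.3   7.9] F tool [ -6.4   0.5 -11.6] w 39.6 q [ 0.51  0.99 -0.89  1.81  1.02  0.86  1.98] rot [-3.137  0.008 -1.837]
edges [(np.float64(149.3), 'dn', [57.7, 9.6])]
[230 230 230 230 229 229 229 229 229 228 228 228 226 209 161 106  77  74
  75  74  73  73  72  72  72  71  70  70  70  69  69  68  67  66  66  66
  65  64  64  64  63  63  62  62  61  60  58  56  54  54  54  54  55  56
  56  56  56  56  57  56]
290 [52, 52, 52, 50, 49, 47, 53, 71, 97, 114, 121, 122, 123, 122, 121, 119, 117, 116, 114, 110, 104, 98, 96, 97, 102, 107, 108, 109, 110, 109, 109, 110, 109, 110, 110, 109, 108, 100, 87, 77, 79, 94, 111, 119, 122, 126, 128, 129, 120, 103, 87, 81]
332 [48, 70, 118, 169, 196, 203, 201, 200, 195, 174, 139, 116, 114, 117, 119, 119, 117, 116, 115, 112, 110, 107, 100, 95, 93, 95, 101, 106, 108, 108, 107, 108, 108, 107, 108, 108, 108, 105, 95, 80, 73, 73, 74, 75, 76, 77, 78, 78, 79, 79, 80, 80]
```

The sliver has gone and the mouth is at the tape within about 0.4 mm. But the hand force suggests it still carries the whole spring, so I'll use the last picture to check the lever and the pad height.

```bash
python3 - <<'E'
from h import *
import pickle
w=cv2.imread('pics/w14.png')
d=snap('side'); pickle.dump(d,open('s14.pkl','wb')); s=d['state']; u=proj(d,s['eef_pos']).astype(int); print(u)
c=np.ascontiguousarray(d['img'][u[1]-55:u[1]+25,u[0]-50:u[0]+30,::-1])
f=lambda i,w,h,a:cv2.resize(cv2.convertScaleAbs(i,alpha=a,beta=15),(w,h),interpolation=cv2.INTER_CUBIC)
o=np.zeros((600,800,3),np.uint8)
o[:400,:480]=f(w[230:350,200:344],480,400,1.7)
o[:320,480:]=f(c,320,320,2.0)
t=snap('top'); v=proj(t,s['eef_pos']).astype(int); print(v)
o[400:,480:]=f(np.ascontiguousarray(t['img'][v[1]-30:v[1]+20,v[0]-50:v[0]+30,::-1]),320,200,2.0)
o[400:,:480]=f(w[130:200,230:398],480,200,2.2)
cv2.imwrite('pics/c15.png',o)
Rt=R.from_euler('xyz',s['tool_rot']).as_matrix(); W=pickle.load(open('w14.pkl','rb'))
# expected lever top edges (tool y) for angle a, axis at y=8, tool x pin 18
for a in (0,.1,.2):
  for L in (15,25,35):
    q=[]
    for off in (3,-3):
      xl=24.5+L*np.sin(a)+off*np.cos(a); yl=L*np.cos(a)
      p=np.array([18-yl,8-xl,0]); P=W['state']['eef_pos']+Rt@p; P[2]=66; q.append(proj(W,P).round(0).tolist())
    print(a,L,q)
E
```

```text
[284 226]
[285 206]
0 15 [[234.0, 282.0], [248.0, 282.0]]
0 25 [[235.0, 302.0], [249.0, 302.0]]
0 35 [[236.0, 322.0], [249.0, 322.0]]
0.1 15 [[230.0, 281.0], [244.0, 282.0]]
0.1 25 [[229.0, 302.0], [243.0, 302.0]]
0.1 35 [[228.0, 322.0], [241.0, 322.0]]
0.2 15 [[227.0, 281.0], [241.0, 281.0]]
0.2 25 [[223.0, 301.0], [237.0, 301.0]]
0.2 35 [[220.0, 321.0], [233.0, 321.0]]
```

View pics/c15.png

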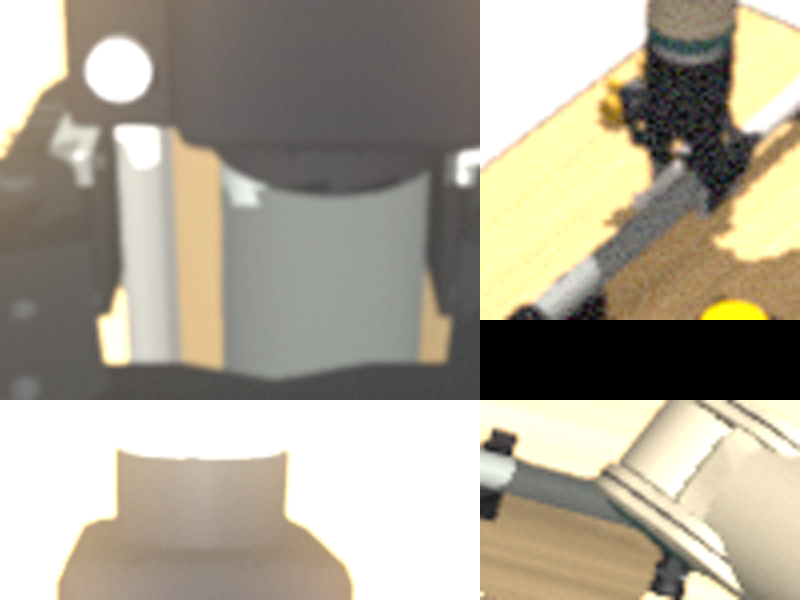

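The last picture shows the lever lying parallel to the tube, with the left pad on its outer face and the right pad on the tube's far side. Lever edges at columns 236 and 251 match the 0 rad prediction (235, 249). The tape butts against the housing with an estimated 0.35 mm of overlap, so I'll make one 0.3 mm trim and check again.

Request:
play_rows:
  series:
    - [-0.03,0,0,0,1]
    - [-0.03,0,0,0,1]
    - [-0.03,0,0,0,1]
    - [-0.03,0,0,0,1]
    - [-0.03,0,0,0,1]

```text
clock: 12.9
eef_pos: [591.4, -20.1, 7.9]
tool_rot: [-3.137, 0.007, -1.837]
force: [1.4, 5.7, 10.9]
width: 40.0
```

```bash
python3 m3.py w16 307; python3 m4.py w16 307
```

```text
t 12.9 pos [591.4 -20.1   7.9] F tool [ -6.    0.1 -10.8] w 40.0 q [ 0.51  0.99 -0.89  1.81  1.02  0.86  1.98] rot [-3.137  0.007 -1.837]
edges [(np.float64(148.8), 'dn', [57.9, 9.6])]
[230 230 230 229 229 229 229 229 229 228 228 228 223 189 129  85  75  75
  75  74  74  73  73  72  72  71  71  70  70  69  68  68  67  67  66  66
  65  65  64  64  63  63  62  62  61  61  58  55  54  54  53  55  56  56
  56  56  56  57  57  56]
```

Far edge at 57.9 mm, no bright sliver, steady force, lever held closed. Handing in.

```bash
python3 -c "
from cell import order; print(order.finish_job())"
```

```text
the job is handed in; nothing more can be done
None
```

I pushed the leg in with the lever open until the mouth met the tape edge, squeezed the cam lever shut, and handed in at 12.9 s, still holding. However, I moved the leg again after closing the lever, and I could not show that the clamp holds by itself.

**Last checks:**
- **Mark:** the mouth is at the tape edge within about 0.3 mm, with no bare tube showing between them.
- **Lever:** its angle measured about 0 rad. The left pad is on the lever and the right pad is on the far side of the tube, with the opening at 40 mm.
- **Forces:** the hand feels a steady 6 N along the leg and about 11 N upward.
- **Surroundings:** the fittings and tools were not touched as far as the pictures show.

**What failed or disagreed:**
- **First pass missed:** the open fingertips stand about 40 mm further back than the tool data imply, so they passed over the housing. I went lower and pushed again.
- **Moved after closing:** the leg crept out about 1 mm as the lever closed. With the lever already closed, I pushed it about 6 mm past the mark and drew it back. The final position was therefore set after closing, not before as asked.
- **Clamp not proven:** the leg followed the hand freely in both directions after closing. The 6 N is about the spring's own push, so the hand may be carrying the spring rather than the clamp.

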